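# Start the cutting press and hold its palm button

### The arm

A 6-joint arm with a two-finger parallel gripper is mounted at the origin on the work surface. World frame = base frame: x ahead of the robot, y to its left, z up, the work surface at z = 0. Lengths are in m, angles in rad, forces in N, time in s.
With the tool pointing down it reaches from about 0.35 to 0.775 m from the base axis. Payload 7.3 kg.
Tool frame: the origin (TCP) lies at the very end of the fingers, on their centre line; the grasp point (between the pads) lies 19 mm behind it; z points along the fingers, x is the direction in which the jaws open and shut, and the axes are right-handed (so a half turn about z gives the same grasp; the last joint's range is limited). The gripper opens to 92 mm and grips with 3 to 60 N. Pads are 19 mm wide; open, the fingers measure 130 mm over their backs; the gripper's body (75 mm by 190 mm) begins 47 mm behind the grasp point.
Start: joints at [-1.345, 0.342, 1.524, -0, 1.275, -0.146], TCP at [0.191, -0.489, 0.205] pointing down, gripper open.
Joint ranges: [-2.53, 2.53], [-0.77, 2.02], [0.04, 2.7], [-1, 4.14], [0.28, 2.66], [-3.11, 3.11]. Speed limits (rad/s): [2.57, 2.57, 3.14, 3.14, 3.14, 3.14].

### API

Orientations are given as [roll, pitch, yaw] about the fixed x, y, z axes, in that order (R = Rz(yaw) Ry(pitch) Rx(roll)).
In Python, from cell import observe, read_camera, camera_params, hand_in gives the robot as it stands.
- The arm moves only by the tool apply_moves, never from a script. Its argument "increments" is a list of rows, each an object with "grip": the opening, from 0 (shut) to 1 (fully open); "linear": the shift along the world's x, y, z in mm, a list of three; "turn": the turn, a rotation vector about the world's x, y, z in units of 6 degrees (1.0 is 6 degrees), a list of three. A call has 1 to 10 rows; each row is the pose to reach, as a shift and turn from the pose commanded when the call began; what a row does not reach only later rows make up. A row lasts 1/10 s, in which the tool goes at most 50 mm and 8.59 degrees, less where a joint would pass 70% of its speed; a pose out of reach is approached as far as the arm can. A call with a gripper value outside its range is refused whole. The fingers move at their own pace and stop on an object; "grip_force" is the grip in N (left out, the last holds). Time passes only in rows, so rows that repeat a pose let the fingers close. It gives the time, the measured TCP pose, the force and the opening at its end, in the units of the state.
- observe(): the state, without advancing time (a new reading comes with each control period).
- read_camera(name): name is "side" or "top"; returns the picture (480x640x3 uint8, red, green, blue); there is no depth.
- camera_params(name): a dict with "camera_matrix" (3x3 intrinsics, pixels), "world_to_cam" (4x4, takes a point from world to camera coordinates). Camera axes: x right, y up, looking along -z (the intrinsics and any distortion apply to the point x, -y, -z); pixel columns grow to the right and rows downward; lengths in m; the calibration is good to about 2 mm. A picture is of the moment at which its call begins. camera_params takes no time and is no camera call.
- hand_in(): hands the job in, once; it reports no verdict.
The state is a dict: "time": time; "qpos": joint angles; "qvel": joint speeds; "joint_efforts": joint torques, N m; "tool_pos": TCP position; "tool_rot": TCP orientation; "contact_force": force on the tool from outside, world axes, zero at the start; "torque": the same for the moment, N m; "opening": finger opening in m.
Only numpy, scipy, OpenCV 4.12 (cv2) and the standard library are available. Lean on these libraries where they do the work, as an engineer would, in place of code of your own. Each camera call takes 0.05 s, during which the arm holds its last target.

### The job

Bring the cutting press down from its bench controls: push the raised end of the large rocker fully down, then the raised end of the small rocker fully down, and last push the mushroom-headed palm button all the way down and finish while still holding it down with the fingers. Only press: do not pick up or shift the button station, and leave the tin, spool, hammer and brush where they are.

Things in the scene. Friction and masses are not known exactly. Their poses are not given: they have to be found in the camera images.
- large_rocker_box: grey switch box of the large rocker, 120 x 76 x 60 mm, fixed to the bench at any heading; origin at the centre of its underside, x along its length towards the rocker's raised end, z up. The plain white rocker on it has two wings, each 40 mm long and 46 mm wide, either side of a level pivot line along y, 74 mm above the box's origin.
- large_rocker_raised_end (a point): press point on the large rocker: top face of the raised wing, mid-width, 31 mm from the pivot line and 9 mm in from the wing's outer edge. At the start this wing slopes up outward by 0.31 to 0.36 rad (the other is about level); fully down, it lies level, its top 74 mm above the bench and 14 mm above the box. The point moves with the rocker.
- large_rocker (a joint): angle of the large rocker, rad: 0 to 0.05 at the start, 0.36 when the raised wing is fully down. It stays where it is left; about 2.5 N at the press point moves it.
- small_rocker_box: grey switch box of the small rocker, 96 x 60 x 60 mm, fixed to the bench at any heading; origin and axes as for the large one. Its white rocker's wings are each 29 mm long and 30 mm wide; pivot line 74 mm above the box's origin.
- small_rocker_raised_end (a point): press point on the small rocker: top face of the raised wing, mid-width, 20 mm from the pivot line and 9 mm in from the wing's outer edge. Slope at the start as for the large one; fully down, the wing lies level, its top 74 mm above the bench. The point moves with the rocker.
- small_rocker (a joint): angle of the small rocker, rad: 0 to 0.05 at the start, 0.36 when the raised wing is fully down. It stays where it is left; about 3.5 N at the press point moves it.
- palm_top (a point): centre of the top of the palm button: a black mushroom head 58 mm across, nearly flat on top, 84 mm above the bench when up. It is pressed straight down.
- palm (a joint): travel of the palm button, m: 0 up, 0.008 fully down. A spring returns it: it begins to move at about 2.7 N and is fully down at about 9 N.
- station: the palm button's station: a loose round weighted grey base 112 mm across at the foot and 50 mm high, about 0.9 kg, standing on the bench with the button on its top; origin at the centre of its underside.
- tin: bystander: round closed metal tin 52 mm across, 55 mm high, standing; origin at the centre of its underside.
- spool: bystander: wooden spool 40 mm across, 50 mm high, standing; origin at the centre of its underside.
- hammer: bystander: hammer lying on the bench to the left of the controls.
- brush: bystander: brush lying on the bench to the right of the controls.

How it is judged:
On the way, in this order (a step that is already met when the one before it is completed fails the run):
1. the large rocker is switched over, the palm button up (value of joint large_rocker above 0.3 rad and value of joint palm below 0.003 m), for 0.1 s.
2. the small rocker is switched over as well (value of joint each of large_rocker, small_rocker above 0.3 rad), for 0.1 s.
At the end, for the whole second after the job is handed in: both rockers over by more than 0.30 of 0.36 rad, the palm button held more than 6 of its 8 mm down by the fingers (over 3 N on the station), the station standing upright on the bench (all of step 2 and value of joint palm above 0.006 m and contact force between the fingers and station above 3 N and height (world z) of station below 0.005 m and angle between station's own z axis and vertical below 0.05 rad); the arm keeps its last pose, push and grip.
It fails at once if the tin, spool, hammer or brush is shifted or lifted by more than 25 mm (distance of any of tin, spool, hammer, brush from where it was at the start of the episode above 0.025 m).
It fails at once if the button station is shifted more than 25 mm or lifted off the bench (distance of station from where it was at the start of the episode above 0.025 m or height (world z) of station above 0.008 m).
It fails at once if the small rocker is switched over while the large one is not (value of joint small_rocker above 0.2 rad and value of joint large_rocker below 0.2 rad).
It fails at once if the palm button is pressed before both rockers are switched over (value of joint palm above 0.004 m and value of joint any of large_rocker, small_rocker below 0.2 rad).
It also fails if it takes over 45 s, if anything falls off the work surface, if the arm or the gripper's body presses on something with over 40 N, if the wrist force passes 120 N, or if a joint passes its speed limit or range.

## Working session

There is one attempt and no reset: what is moved stays moved. The work goes in short steps, Python scripts to look and compute and a tool call to move; the robot and the scene stay as the last step left them, time stands still between calls to the robot, and variables do not carry over. Pictures are saved under pics/ and viewed, and the job is handed in when it is done.

Besides the shell and the picture viewer there is one more tool, called after "Call:" by a JSON object that holds its "api" and its "payload", one argument or row to a line. apply_moves: Moves the arm, as the interface text tells. Its arguments: {"type":"object","properties":{"increments":{"type":"array","items":{"type":"object","properties":{"grip":{"type":"number"},"linear":{"type":"array","items":{"type":"number"}},"turn":{"type":"array","items":{"type":"number"}}}}},"grip_force":{"type":"number"}},"required":["increments"]}

```bash
mkdir -p pics; ls
python3 - <<'E'
from cell import *
import cv2
s=observe();print(s)
for n in("top","side"):
    im=read_camera(n);cv2.imwrite(f"pics/{n}0.png",im[:,:,::-1]);p=camera_params(n);print(n,p)
E
```

```text
pics
{'time': 0.0, 'qpos': array([-1.34499190e+00,  3.42690674e-01,  1.52501358e+00, -1.02962348e-05,
        1.27541242e+00, -1.46014912e-01]), 'qvel': array([-6.36317018e-05, -6.41029779e-04,  1.53589152e-03,  6.60810270e-04,
       -2.96167729e-03,  8.82391298e-04]), 'joint_efforts': array([ 6.54346641e-04, -4.31236231e+01, -2.44217527e+01,  7.16416142e-02,
        5.58476779e-02, -1.44411010e-04]), 'tool_pos': array([ 0.19064817, -0.4886845 ,  0.20426283]), 'tool_rot': array([-3.14138065e+00,  1.50923726e-03, -1.19897383e+00]), 'contact_force': array([ 0.55242822,  0.04551184, -0.02904526]), 'torque': array([ 0.01528043, -0.02666016,  0.03395544]), 'opening': 0.09193089474016652}
top {'camera_matrix': array([[443.24748546,   0.        , 321.50067161],
       [  0.        , 443.24748546, 242.0046324 ],
       [  0.        ,   0.        ,   1.        ]]), 'world_to_cam': array([[-2.18466036e-03, -9.99997379e-01,  6.85274574e-04,
        -2.18429373e-02],
       [ 9.85084476e-01, -2.03417241e-03,  1.72059398e-01,
        -6.15195847e-01],
       [-1.72057554e-01,  1.05094469e-03,  9.85086338e-01,
        -1.09714162e+00],
       [ 0.00000000e+00,  0.00000000e+00,  0.00000000e+00,
         1.00000000e+00]])}
side {'camera_matrix': array([[496.41355819,   0.        , 322.53629933],
       [  0.        , 496.41355819, 238.45697183],
       [  0.        ,   0.        ,   1.        ]]), 'world_to_cam': array([[-0.92152434, -0.38805902, -0.0142508 ,  0.5832318 ],
       [ 0.24653564, -0.61301389,  0.75062251, -0.22114158],
       [-0.30002177,  0.68820358,  0.6605776 , -1.02716089],
       [ 0.        ,  0.        ,  0.        ,  1.        ]])}
```

View pics/top0.png

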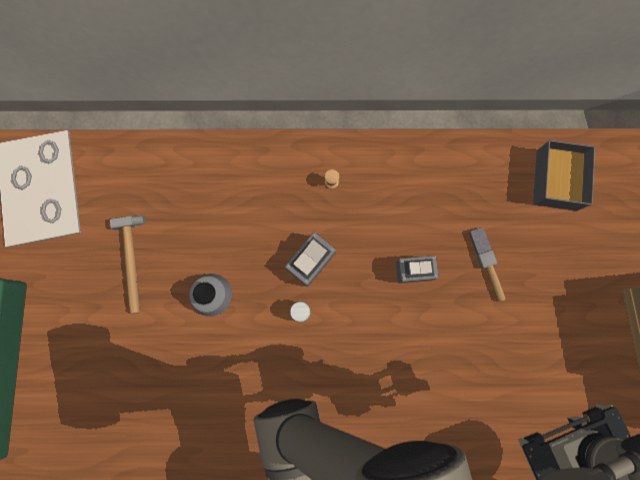

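View pics/side0.png

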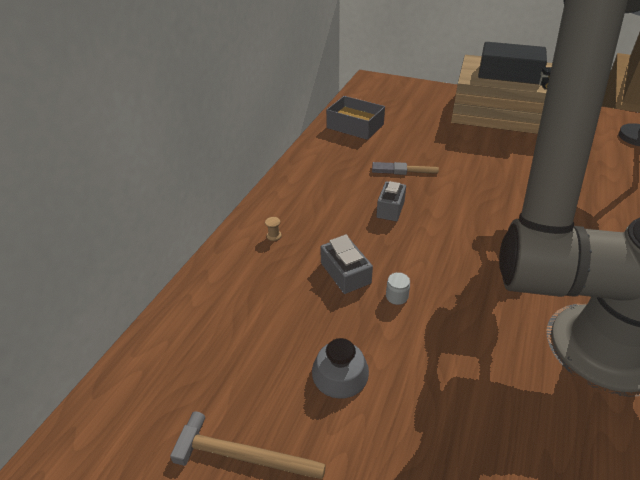

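The top view shows the large rocker at (311,258), the small one at (420,268), the palm head at (204,293), the tin at (300,312) and the spool at (332,178). I'll zoom in to see which ends are raised.

```bash
cat > h.py <<'E'
import numpy as np, cv2
from cell import camera_params
def ray(n,uv,z):
    p=camera_params(n);K=p["camera_matrix"];T=p["world_to_cam"];R=T[:3,:3];t=T[:3,3]
    d=np.linalg.inv(K)@np.array([uv[0],uv[1],1.]);d=np.array([d[0],-d[1],-d[2]])
    o=-R.T@t;w=R.T@d
    return o+w*(z-o[2])/w[2]
def proj(n,X):
    p=camera_params(n);c=p["world_to_cam"][:3,:3]@np.array(X)+p["world_to_cam"][:3,3]
    q=p["camera_matrix"]@np.array([c[0],-c[1],-c[2]]);return q[:2]/q[2]
def tri(a,b):
    # a: top uv, b: side uv
    L=[]
    for n,uv in(("top",a),("side",b)):
        p0=ray(n,uv,0);p1=ray(n,uv,.3);L.append((p0,(p1-p0)/np.linalg.norm(p1-p0)))
    A=sum(np.eye(3)-np.outer(d,d) for _,d in L);y=sum((np.eye(3)-np.outer(d,d))@p for p,d in L)
    X=np.linalg.solve(A,y);return X,[np.linalg.norm(np.cross(X-p,d)) for p,d in L]
E
python3 - <<'E'
import cv2,numpy as np
t=cv2.imread("pics/top0.png");s=cv2.imread("pics/side0.png")
def c(im,x,y,w=80,h=60):return cv2.resize(im[y-h//2:y+h//2,x-w//2:x+w//2],(400,300),interpolation=cv2.INTER_CUBIC)
cv2.imwrite("pics/z0.png",np.vstack([np.hstack([c(t,311,258),c(t,420,268)]),np.hstack([c(s,347,257),c(s,392,196)])]))
from h import *
for im,n,boxes in((t,"top",[(311,258),(420,268)]),(s,"side",[(346,252),(392,190)])):
    for x,y in boxes:
        r=im[y-30:y+30,x-30:x+30].astype(int)
        m=((r.min(2)>135)).astype(np.uint8)
        k,l,st,ce=cv2.connectedComponentsWithStats(m)
        for i in range(1,k):
            if st[i,4]>8:
                cn,_=cv2.findContours((l==i).astype(np.uint8),0,2)
                print(n,(x,y),st[i,4],ce[i]+[x-30,y-30],(cv2.boxPoints(cv2.minAreaRect(cn[0]))+[x-30,y-30]).round(1).tolist())
g=t[260:325,180:240].max(2);m=(g<60).astype(np.uint8)
k,l,st,ce=cv2.connectedComponentsWithStats(m)
for i in range(1,k):
    if st[i,4]>50:
        c0=ce[i]+[180,260];print("palm",st[i],c0,ray("top",c0,.084))
E
```

```text
top (311, 258) 565 [309.75044248 257.07787611] [[292.8, 263.4], [312.5, 239.1], [326.7, 250.6], [307.0, 274.9]]
top (420, 268) 254 [420.4015748 267.2007874] [[409.5, 262.0], [430.5, 260.5], [431.4, 272.5], [410.4, 274.0]]
side (346, 252) 481 [345.49480249 249.04365904] [[328.4, 241.2], [342.8, 230.4], [362.5, 256.6], [348.1, 267.4]]
side (392, 190) 93 [392.80645161 186.17204301] [[385.9, 189.4], [387.7, 180.7], [399.2, 183.0], [397.5, 191.7]]
palm [ 13  23  22  21 381] [203.50656168 292.95538058] [0.4823742  0.26921557 0.084     ]
```

View pics/z0.png

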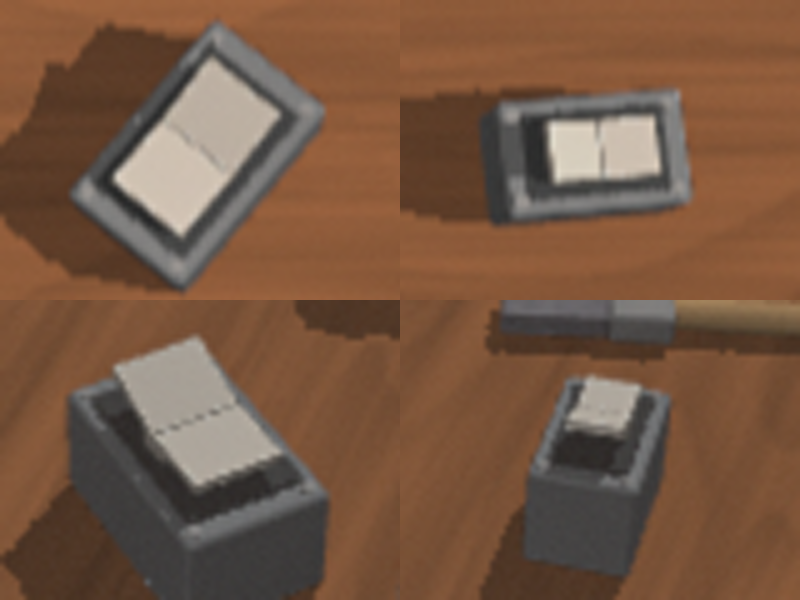

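```bash
python3 - <<'E'
import numpy as np
from h import *
def T(p,o):return np.array(p)/5-0.4+np.array(o)   # resize by 5
L=[("farA",(213,55),(115,62)),("farB",(283,113),(198,36)),("pivA",(167,127),(153,133)),("pivB",(228,168),(240,103)),("nearA",(110,178),(200,187)),("nearB",(185,238),(285,152))]
for n,a,b in L:
    X,e=tri(T(a,(271,228)),T(b,(307,227)));print("L",n,(X*1000).round(1),np.round(np.array(e)*1000,1))
# small: right end far
for n,a,b in[("farA",(255,115),(185,77)),("farB",(260,177),(242,83)),("nearA",(147,122),(167,128)),("nearB",(152,185),(228,134))]:
    X,e=tri(T(a,(380,238)),T(b,(352,166)));print("S",n,(X*1000).round(1),np.round(np.array(e)*1000,1))
# box tops z=.06
for nm,o,ps in(("L",(271,228),[(216,22),(325,105),(183,290),(70,192)]),("S",(380,238),[(505,103),(680,90),(690,202),(515,218)])):
    P=np.array([ray("top",T((p[0]-(400 if nm=="S" else 0),p[1]),o),.06)*1000 for p in ps]);print(nm,P.round(1).tolist(),P.mean(0).round(1),np.linalg.norm(P-np.roll(P,-1,0),axis=1).round(1))
E
python3 - <<'E'
import cv2
t=cv2.imread("pics/top0.png");s=cv2.imread("pics/side0.png")
import numpy as np
cv2.imwrite("pics/z1.png",np.hstack([cv2.resize(t[253:283,400:440],(400,300),interpolation=2),cv2.resize(s[176:206,372:412],(400,300),interpolation=2)]))
E
```

```text
L farA [616.3  -2.6  88.9] [1.4 1.4]
L farB [587.7 -37.6  85.8] [0.9 0.9]
L pivA [584.6  21.6  74.8] [1.4 1.4]
L pivB [558.8 -10.3  76.6] [3.2 3.2]
L nearA [554.8  49.4  77.3] [2.1 2.1]
L nearB [526.2  11.9  75.5] [0.5 0.5]
S farA [ 562.8 -299.1   74.2] [0.4 0.4]
S farB [ 531.  -299.1   78.4] [0.3 0.3]
S nearA [ 557.3 -243.5   79.2] [1.8 1.8]
S nearB [ 524.8 -244.    83.7] [2. 2.]
L [[640.3, -3.3, 60.0], [596.7, -59.4, 60.0], [501.8, 13.4, 60.0], [551.9, 71.3, 60.0]] [572.7   5.5  60. ] [ 71.1 119.6  76.6 115.7]
S [[571.4, -225.9, 60.0], [578.0, -316.0, 60.0], [520.4, -318.4, 60.0], [512.4, -229.0, 60.0]] [ 545.5 -272.3   60. ] [90.3 57.6 89.7 59.1]
```

View pics/z1.png

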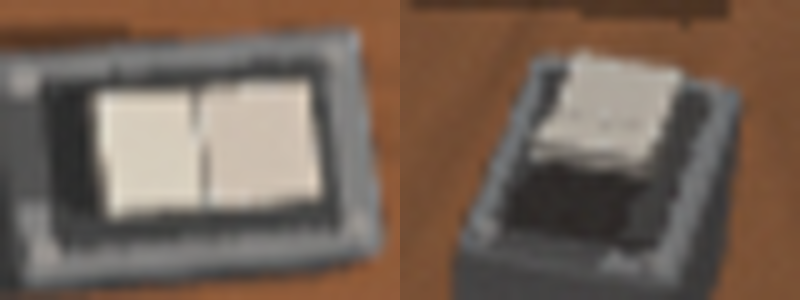

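The raised ends are the far-right end (+x, −y) of the large rocker and the +y end of the small one. The press points come out at about (595.5, −13) for the large and (543, −253) for the small, with the palm at (482, 269). I'm closing the fingers and moving above the large rocker.

Call:
{"api": "apply_moves", "payload": {
  "increments": [
    {"grip": 0,"linear": [40,48,0],"turn": [0,0,1.4]},
    {"grip": 0,"linear": [80,95,0],"turn": [0,0,2.8]},
    {"grip": 0,"linear": [120,142,0],"turn": [0,0,4.2]},
    {"grip": 0,"linear": [160,190,0],"turn": [0,0,5.6]},
    {"grip": 0,"linear": [200,238,0],"turn": [0,0,7]},
    {"grip": 0,"linear": [240,285,0],"turn": [0,0,8.4]},
    {"grip": 0,"linear": [240,285,0],"turn": [0,0,9.8]},
    {"grip": 0,"linear": [240,285,0],"turn": [0,0,10]}
  ],
  "grip_force": 20
}}

```text
time: 0.9
tool_pos: [0.4324, -0.2009, 0.2047]
tool_rot: [-3.141, -0.0, -0.144]
contact_force: [-0.4, -0.3, 0.1]
opening: 0.0327
```

Call:
{"api": "apply_moves", "payload": {
  "increments": [
    {"grip": 0,"linear": [33,38,0],"turn": [0,0,1.4]},
    {"grip": 0,"linear": [66,76,0],"turn": [0,0,2.8]},
    {"grip": 0,"linear": [99,114,0],"turn": [0,0,4.2]},
    {"grip": 0,"linear": [132,152,0],"turn": [0,0,5.6]},
    {"grip": 0,"linear": [165,191,0],"turn": [0,0,7]},
    {"grip": 0,"linear": [165,191,-30],"turn": [0,0,8.4]},
    {"grip": 0,"linear": [165,191,-60],"turn": [0,0,9.8]},
    {"grip": 0,"linear": [165,191,-90],"turn": [0,0,9.93]},
    {"grip": 0,"linear": [165,191,-90],"turn": [0,0,9.93]},
    {"grip": 0,"linear": [165,191,-90],"turn": [0,0,9.93]}
  ]
}}

```text
time: 1.9
tool_pos: [0.5957, -0.0132, 0.1151]
tool_rot: [-3.141, 0.0, 0.887]
contact_force: [0.0, 1.0, 1.0]
opening: 0.0008
```

Run:
```python
from cell import *
import cv2,numpy as np
s=observe();print(s['time'],s['tool_pos'],s['tool_rot'],s['contact_force'],s['opening'],s['qpos'])
t=read_camera("top")[:,:,::-1];d=read_camera("side")[:,:,::-1]
cv2.imwrite("pics/a1.png",np.hstack([cv2.resize(t[208:308,260:360],(400,400)),cv2.resize(d[190:290,290:390],(400,400))]))
```

```text
1.9 [ 0.59572314 -0.01319439  0.1151038 ] [-3.14082507e+00  3.63476729e-04  8.87207577e-01] [0.03596698 1.02431454 0.95881156] 0.0007715180576056073 [-1.50759069e-01  5.50588627e-01  1.44651587e+00  8.43413793e-05
  1.14533397e+00 -1.03800135e+00]
```

View pics/a1.png

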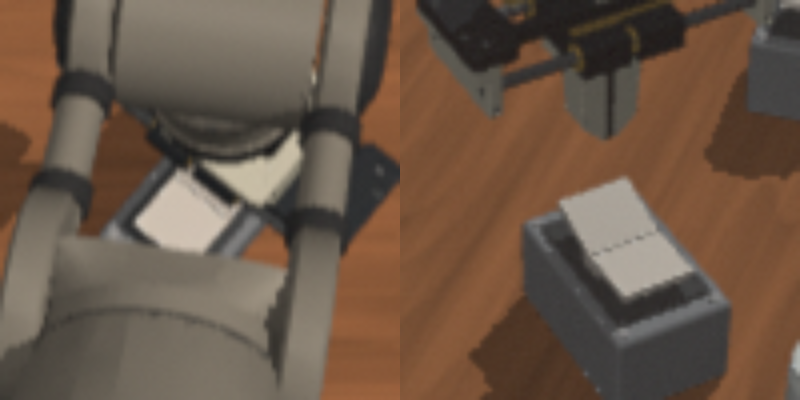

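The side view shows the closed fingers (tip at about (341,224) in full-frame pixels) above the raised wing of the large rocker. Pressing down slowly.

Call:
{"api": "apply_moves", "payload": {
  "increments": [
    {"grip": 0,"linear": [0,0,-10],"turn": [0,0,0]},
    {"grip": 0,"linear": [0,0,-20],"turn": [0,0,0]},
    {"grip": 0,"linear": [0,0,-28],"turn": [0,0,0]},
    {"grip": 0,"linear": [0,0,-32],"turn": [0,0,0]},
    {"grip": 0,"linear": [0,0,-35],"turn": [0,0,0]},
    {"grip": 0,"linear": [0,0,-38],"turn": [0,0,0]},
    {"grip": 0,"linear": [0,0,-40],"turn": [0,0,0]},
    {"grip": 0,"linear": [0,0,-40],"turn": [0,0,0]}
  ]
}}

```text
time: 2.8
tool_pos: [0.5957, -0.0131, 0.0748]
tool_rot: [-3.141, 0.0, 0.888]
contact_force: [0.3, -0.8, -0.2]
opening: 0.0002
```

Call:
{"api": "apply_moves", "payload": {
  "increments": [
    {"grip": 0,"linear": [0,0,-1],"turn": [0,0,0]},
    {"grip": 0,"linear": [0,0,-2],"turn": [0,0,0]},
    {"grip": 0,"linear": [0,0,-2.5],"turn": [0,0,0]},
    {"grip": 0,"linear": [0,0,-2.5],"turn": [0,0,0]}
  ]
}}

```text
time: 3.2
tool_pos: [0.5957, -0.0131, 0.0724]
tool_rot: [3.142, -0.0, 0.888]
contact_force: [-0.1, -0.3, -0.5]
opening: 0.0005
```

Run:
```python
from cell import *
import cv2,numpy as np
s=observe();print(s['contact_force'])
d=read_camera("side")[:,:,::-1]
cv2.imwrite("pics/a2.png",cv2.resize(d[190:290,290:390],(600,600),interpolation=2))
```

```text
[-0.08216292 -0.34950267 -0.50282438]
```

View pics/a2.png

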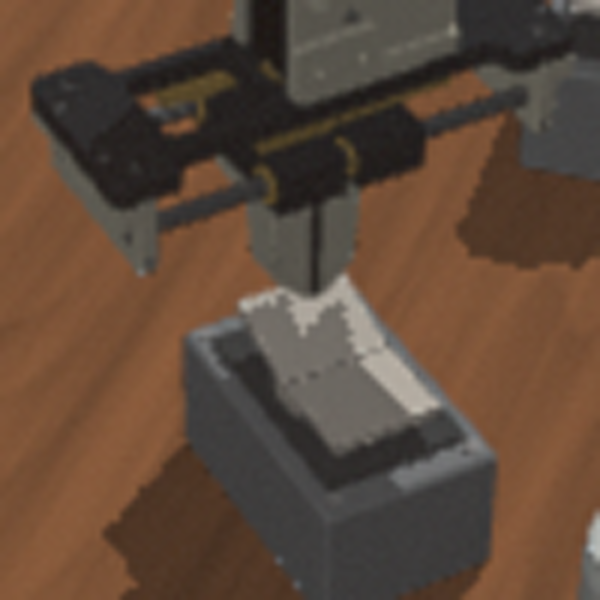

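Run:
```python
from h import *
for z in(.0724,.08,.09,.1): print(z,proj("side",(.5957,-.0131,z)))
for z in(.115,.12,.14): print(z,proj("side",(.5957,-.0131,z)))
for x in [(.6164,-.0026,.0889),(.5877,-.0376,.0858),(.602,-.020,.074)]:print(proj("side",x))
```

```text
0.0724 [338.84059303 243.52064353]
0.08 [338.86476516 241.10553513]
0.09 [338.89689061 237.895786  ]
0.1 [338.92938551 234.64912511]
0.115 [338.97883461 229.70851926]
0.12 [338.99550941 228.04249151]
0.14 [339.06318994 221.28032968]
[328.95924883 238.82346486]
[345.8271682  233.71578523]
[337.4291756  240.54005749]
```

Run:
```python
from h import *
print(ray("side",(342,239.5),.0724),ray("side",(341.5,224.5),.1151))
from cell import *
import cv2,numpy as np
d=read_camera("side")[:,:,::-1]
cv2.imwrite("pics/a3.png",cv2.resize(d[215:265,310:370],(720,600),interpolation=0))
```

```text
[ 0.59396321 -0.02918217  0.0724    ] [ 0.59704683 -0.03255951  0.1151    ]
```

View pics/a3.png

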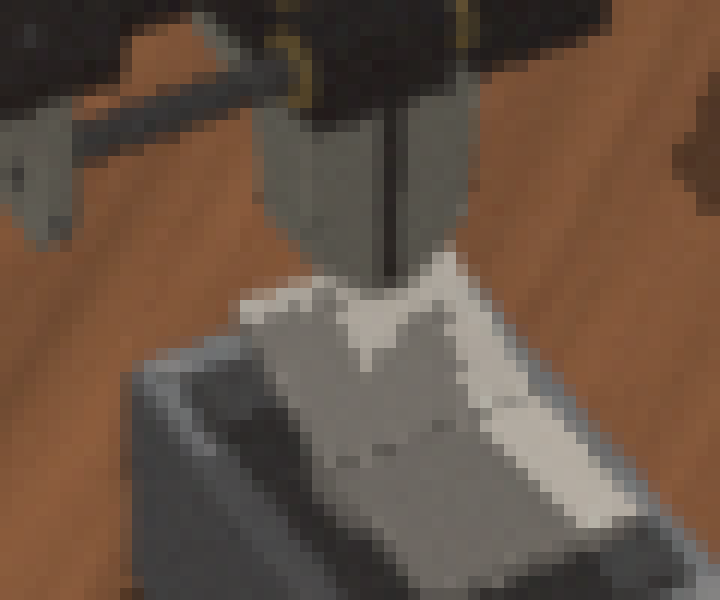

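Run:
```python
from h import *
for z in (.08,.084,.088,.092,.096):print(ray("side",(342.3,239),z))
```

```text
[ 0.59092938 -0.02304928  0.08      ]
[ 0.58933979 -0.01880143  0.084     ]
[ 0.5877502  -0.01455358  0.088     ]
[ 0.58616061 -0.01030573  0.092     ]
[ 0.58457102 -0.00605789  0.096     ]
```

Force is still zero and the picture shows the wing unmoved with a lit gap under the fingertips. The real tip therefore sits higher than the reported TCP. I'll go on down in small steps, watching the force.

Call:
{"api": "apply_moves", "payload": {
  "increments": [
    {"grip": 0,"linear": [0,0,-1.5],"turn": [0,0,0]},
    {"grip": 0,"linear": [0,0,-3],"turn": [0,0,0]},
    {"grip": 0,"linear": [0,0,-3],"turn": [0,0,0]}
  ]
}}

```text
time: 3.6
tool_pos: [0.5955, -0.0131, 0.0691]
tool_rot: [-3.141, 0.0, 0.888]
contact_force: [0.0, 0.1, -0.3]
opening: 0.0003
```

Call:
{"api": "apply_moves", "payload": {
  "increments": [
    {"grip": 0,"linear": [0,0,-1.5],"turn": [0,0,0]},
    {"grip": 0,"linear": [0,0,-3],"turn": [0,0,0]},
    {"grip": 0,"linear": [0,0,-3],"turn": [0,0,0]}
  ]
}}

```text
time: 3.9
tool_pos: [0.5956, -0.0131, 0.0662]
tool_rot: [-3.141, 0.0, 0.888]
contact_force: [-0.2, -0.2, 0.4]
opening: 0.0007
```

Run:
```python
from cell import *
import cv2,numpy as np
s=observe();print(s['tool_pos'],s['contact_force'])
d=read_camera("side")[:,:,::-1]
cv2.imwrite("pics/a4.png",cv2.resize(d[215:265,310:370],(720,600),interpolation=0))
```

```text
[ 0.59559397 -0.01311189  0.06615256] [-0.23757814 -0.22970154  0.39418368]
```

View pics/a4.png

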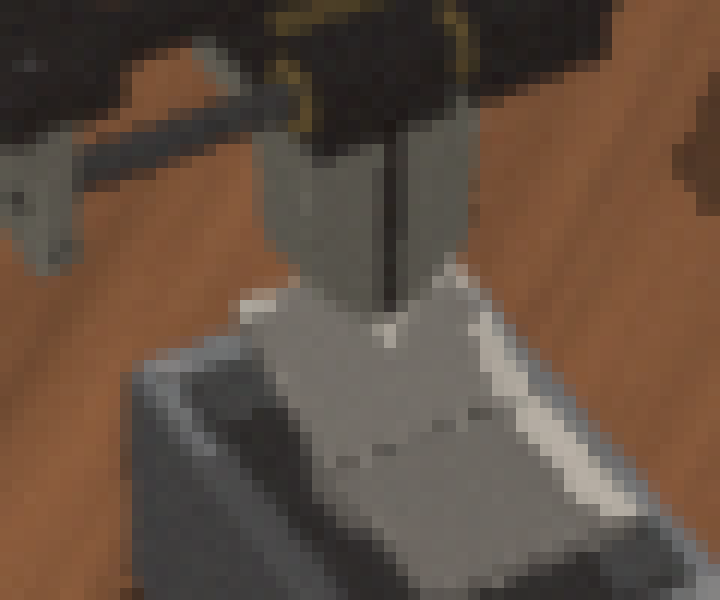

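The lit gap under the tip has nearly gone, from about 7 image cells to 3, so contact is close. Continuing.

Call:
{"api": "apply_moves", "payload": {
  "increments": [
    {"grip": 0,"linear": [0,0,-1.5],"turn": [0,0,0]},
    {"grip": 0,"linear": [0,0,-3],"turn": [0,0,0]},
    {"grip": 0,"linear": [0,0,-4],"turn": [0,0,0]},
    {"grip": 0,"linear": [0,0,-4],"turn": [0,0,0]}
  ]
}}

```text
time: 4.35
tool_pos: [0.5962, -0.0134, 0.0626]
tool_rot: [3.141, -0.0, 0.888]
contact_force: [0.3, -0.6, 1.3]
opening: 0.0004
```

Call:
{"api": "apply_moves", "payload": {
  "increments": [
    {"grip": 0,"linear": [0,0,-1.5],"turn": [0,0,0]},
    {"grip": 0,"linear": [0,0,-3],"turn": [0,0,0]},
    {"grip": 0,"linear": [0,0,-3],"turn": [0,0,0]}
  ]
}}

```text
time: 4.65
tool_pos: [0.5957, -0.013, 0.0592]
tool_rot: [-3.141, -0.0, 0.888]
contact_force: [0.7, -0.3, 0.9]
opening: 0.0007
```

Run:
```python
from cell import *
import cv2,numpy as np
s=observe();print(s['tool_pos'],s['contact_force'])
d=read_camera("side")[:,:,::-1]
cv2.imwrite("pics/a5.png",cv2.resize(d[215:265,310:370],(720,600),interpolation=0))
```

```text
[ 0.59565619 -0.01303179  0.05921303] [ 0.68954256 -0.25233851  0.85222911]
```

View pics/a5.png

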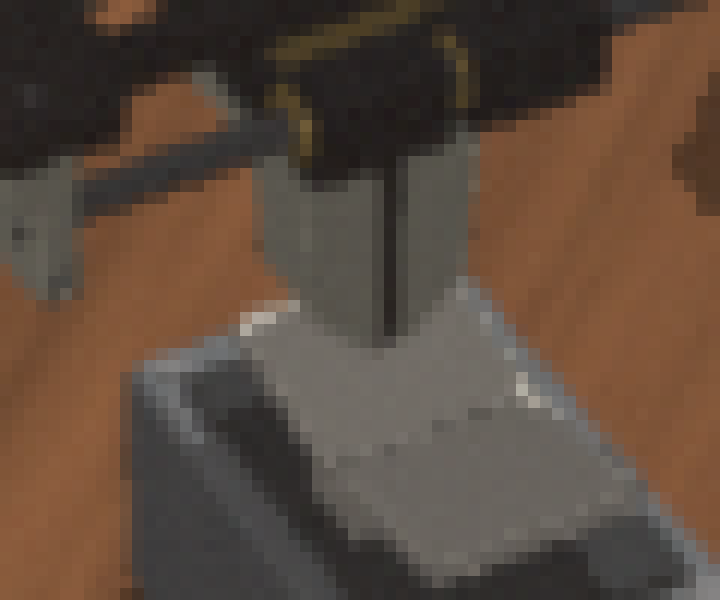

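The wing is moving now, its far corner having dropped by about 2 px. Continuing until the force shows the stop.

Call:
{"api": "apply_moves", "payload": {
  "increments": [
    {"grip": 0,"linear": [0,0,-1.5],"turn": [0,0,0]},
    {"grip": 0,"linear": [0,0,-3],"turn": [0,0,0]},
    {"grip": 0,"linear": [0,0,-4],"turn": [0,0,0]},
    {"grip": 0,"linear": [0,0,-4],"turn": [0,0,0]}
  ]
}}

```text
time: 5.1
tool_pos: [0.5956, -0.0131, 0.0552]
tool_rot: [-3.141, 0.0, 0.888]
contact_force: [0.5, -0.4, 0.6]
opening: 0.0007
```

Call:
{"api": "apply_moves", "payload": {
  "increments": [
    {"grip": 0,"linear": [0,0,-1],"turn": [0,0,0]},
    {"grip": 0,"linear": [0,0,-2],"turn": [0,0,0]},
    {"grip": 0,"linear": [0,0,-2],"turn": [0,0,0]}
  ]
}}

```text
time: 5.4
tool_pos: [0.5956, -0.0131, 0.0532]
tool_rot: [-3.141, 0.0, 0.888]
contact_force: [0.7, 0.5, 0.5]
opening: 0.0005
```

Call:
{"api": "apply_moves", "payload": {
  "increments": [
    {"grip": 0,"linear": [0,0,-1],"turn": [0,0,0]},
    {"grip": 0,"linear": [0,0,-2],"turn": [0,0,0]},
    {"grip": 0,"linear": [0,0,-2],"turn": [0,0,0]}
  ]
}}

```text
time: 5.7
tool_pos: [0.5957, -0.0131, 0.0524]
tool_rot: [3.141, -0.0, 0.888]
contact_force: [-1.9, 0.5, 8.9]
opening: 0.0005
```

Run:
```python
from cell import *
import cv2,numpy as np
s=observe();print(s['tool_pos'],s['contact_force'],s['joint_efforts'])
d=read_camera("side")[:,:,::-1]
cv2.imwrite("pics/a6.png",cv2.resize(d[215:265,310:370],(720,600),interpolation=0))
```

```text
[ 0.59573971 -0.01313559  0.05240064] [-1.91650439  0.46648862  8.8592195 ] [ 1.29562528e-01 -4.82491100e+01 -1.93001390e+01  1.38988509e-01
 -5.74561413e-01  3.27275993e-03]
```

View pics/a6.png

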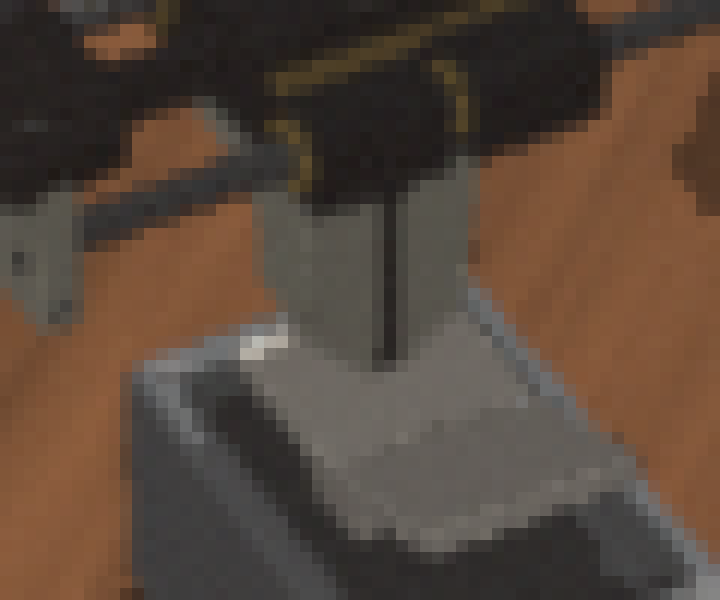

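Contact with the stop at 9 N. The reported z is about 53 mm, so the closed tips sit about 21 mm above the reported TCP. The travel from contact was about 10 mm, which matches a full stroke. I'll give it one more firm millimetre, lift, and move above the small rocker.

Call:
{"api": "apply_moves", "payload": {
  "increments": [
    {"grip": 0,"linear": [0,0,-1],"turn": [0,0,0]},
    {"grip": 0,"linear": [0,0,-1],"turn": [0,0,0]},
    {"grip": 0,"linear": [0,0,20],"turn": [0,0,0]},
    {"grip": 0,"linear": [0,0,50],"turn": [0,0,0]},
    {"grip": 0,"linear": [0,0,70],"turn": [0,0,0]},
    {"grip": 0,"linear": [0,0,70],"turn": [0,0,0]}
  ]
}}

```text
time: 6.35
tool_pos: [0.5972, -0.0132, 0.1241]
tool_rot: [3.138, -0.003, 0.888]
contact_force: [-1.3, -0.4, -0.5]
opening: 0.0005
```

Call:
{"api": "apply_moves", "payload": {
  "increments": [
    {"grip": 0,"linear": [-9,-40,0],"turn": [0,0,-1.3]},
    {"grip": 0,"linear": [-18,-80,0],"turn": [0,0,-2.6]},
    {"grip": 0,"linear": [-27,-120,0],"turn": [0,0,-3.9]},
    {"grip": 0,"linear": [-36,-160,0],"turn": [0,0,-5.2]},
    {"grip": 0,"linear": [-45,-200,0],"turn": [0,0,-6.5]},
    {"grip": 0,"linear": [-52.7,-240,0],"turn": [0,0,-7.7]},
    {"grip": 0,"linear": [-52.7,-240,0],"turn": [0,0,-7.7]},
    {"grip": 0,"linear": [-52.7,-240,-20],"turn": [0,0,-7.7]},
    {"grip": 0,"linear": [-52.7,-240,-40],"turn": [0,0,-7.7]},
    {"grip": 0,"linear": [-52.7,-240,-40],"turn": [0,0,-7.7]}
  ]
}}

```text
time: 7.35
tool_pos: [0.5408, -0.2511, 0.0776]
tool_rot: [-3.137, 0.006, 0.083]
contact_force: [-0.1, 0.8, -0.6]
opening: 0.0005
```

Run:
```python
from cell import *
import cv2,numpy as np
from h import *
s=observe();print(s['tool_pos'],s['tool_rot'],s['contact_force'])
d=read_camera("side")[:,:,::-1];t=read_camera("top")[:,:,::-1]
cv2.imwrite("pics/b1.png",np.hstack([cv2.resize(d[160:220,362:422],(400,400),interpolation=0),cv2.resize(d[215:275,317:377],(400,400),interpolation=0)]))
cv2.imwrite("pics/b1t.png",cv2.resize(t[208:308,260:460],(800,400),interpolation=2))
p=s['tool_pos'].copy();p[2]+=.021;print(proj("side",p), proj("side",(.543,-.253,.08)))
```

```text
[ 0.5407686  -0.2510876   0.07756444] [-3.13659744  0.00609512  0.08274273] [-0.07543527  0.80659265 -0.60681889]
[391.78142302 184.84585046] [390.63168198 190.05144732]
```

View pics/b1.png

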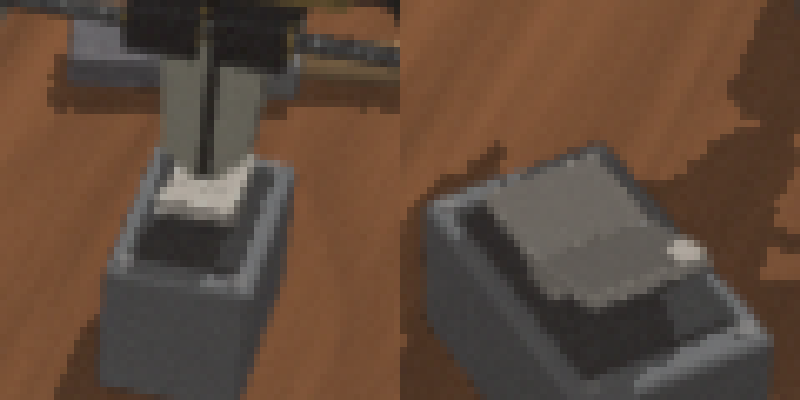

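View pics/b1t.png

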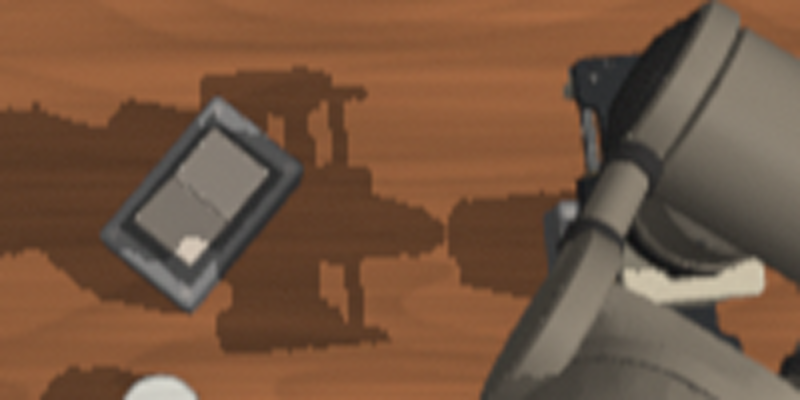

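The large rocker is switched over: its near wing is now the raised one, casting the lit spot at about (308,270). The fingertips (393,186 in the side view) are over the small rocker's raised wing. Pressing.

Call:
{"api": "apply_moves", "payload": {
  "increments": [
    {"grip": 0,"linear": [0,0,0],"turn": [0,0,0]},
    {"grip": 0,"linear": [0,0,-8],"turn": [0,0,0]},
    {"grip": 0,"linear": [0,0,-16],"turn": [0,0,0]},
    {"grip": 0,"linear": [0,0,-20],"turn": [0,0,0]},
    {"grip": 0,"linear": [0,0,-22],"turn": [0,0,0]},
    {"grip": 0,"linear": [0,0,-24],"turn": [0,0,0]},
    {"grip": 0,"linear": [0,0,-26],"turn": [0,0,0]},
    {"grip": 0,"linear": [0,0,-26],"turn": [0,0,0]}
  ]
}}

```text
time: 8.25
tool_pos: [0.5432, -0.2532, 0.0553]
tool_rot: [3.141, -0.0, 0.082]
contact_force: [-0.2, -0.5, 0.5]
opening: 0.0005
```

Call:
{"api": "apply_moves", "payload": {
  "increments": [
    {"grip": 0,"linear": [0,0,-1],"turn": [0,0,0]},
    {"grip": 0,"linear": [0,0,-2],"turn": [0,0,0]},
    {"grip": 0,"linear": [0,0,-2],"turn": [0,0,0]}
  ]
}}

```text
time: 8.55
tool_pos: [0.5431, -0.2532, 0.0534]
tool_rot: [3.141, -0.0, 0.082]
contact_force: [1.1, 0.9, 0.7]
opening: 0.0005
```

Call:
{"api": "apply_moves", "payload": {
  "increments": [
    {"grip": 0,"linear": [0,0,-1],"turn": [0,0,0]},
    {"grip": 0,"linear": [0,0,-2],"turn": [0,0,0]},
    {"grip": 0,"linear": [0,0,-2],"turn": [0,0,0]}
  ]
}}

```text
time: 8.85
tool_pos: [0.5432, -0.2531, 0.0524]
tool_rot: [3.141, -0.001, 0.082]
contact_force: [-2.6, 3.7, 10.1]
opening: 0.0005
```

Run:
```python
from cell import *
import cv2,numpy as np
s=observe();print(s['tool_pos'],s['contact_force'])
d=read_camera("side")[:,:,::-1]
cv2.imwrite("pics/b2.png",cv2.resize(d[160:220,362:422],(600,600),interpolation=0))
```

```text
[ 0.54319325 -0.25314474  0.05240109] [-2.5899384   3.66775171 10.07234933]
```

View pics/b2.png

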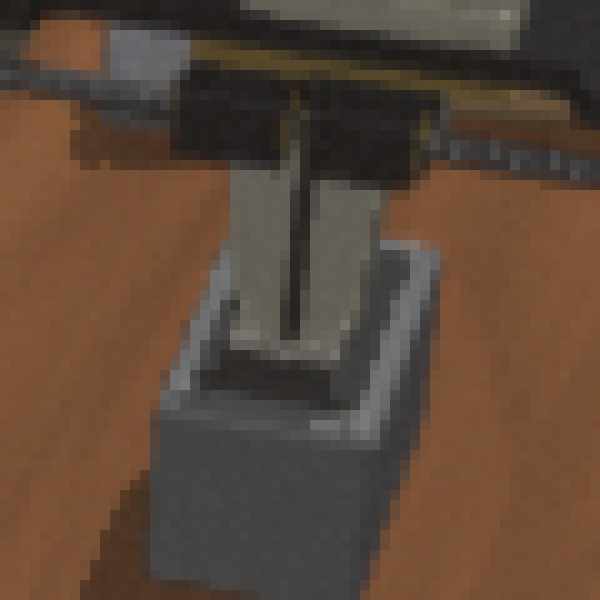

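Stop reached at the same height with 10 N. The picture shows the wing level. I'll press a touch more, lift, and refine the palm position from the first pictures.

Call:
{"api": "apply_moves", "payload": {
  "increments": [
    {"grip": 0,"linear": [0,0,-1],"turn": [0,0,0]},
    {"grip": 0,"linear": [0,0,-1],"turn": [0,0,0]},
    {"grip": 0,"linear": [0,0,20],"turn": [0,0,0]},
    {"grip": 0,"linear": [0,0,50],"turn": [0,0,0]},
    {"grip": 0,"linear": [0,0,70],"turn": [0,0,0]},
    {"grip": 0,"linear": [0,0,70],"turn": [0,0,0]}
  ]
}}

```text
time: 9.5
tool_pos: [0.5446, -0.2544, 0.1243]
tool_rot: [3.138, -0.005, 0.082]
contact_force: [-0.4, -0.5, 0.4]
opening: 0.0005
```

Run:
```python
import cv2,numpy as np
from h import *
t=cv2.imread("pics/top0.png");s=cv2.imread("pics/side0.png")
cv2.imwrite("pics/c0.png",np.hstack([cv2.resize(t[265:325,180:240],(400,400),interpolation=0),cv2.resize(s[325:405,300:380],(400,400),interpolation=0)]))
for n,X in(("top",(.4824,.2692,.084)),("side",(.4824,.2692,.084))):print(n,proj(n,X))
for th in(45,60,75):
    m=(s[330:370,310:375].max(2)<th).astype(np.uint8);k,l,st,ce=cv2.connectedComponentsWithStats(m);i=1+st[1:,4].argmax();print(th,st[i],ce[i]+[310,330])
    m=(t[270:320,185:240].max(2)<th).astype(np.uint8);k,l,st,ce=cv2.connectedComponentsWithStats(m);i=1+st[1:,4].argmax();print(th,st[i],ce[i]+[185,270])
for a in np.linspace(0,6.28,5)[:4]:print(proj("top",(.4824+.029*np.cos(a),.2692+.029*np.sin(a),.084)),proj("side",(.4824+.029*np.cos(a),.2692+.029*np.sin(a),.084)))
```

```text
top [203.5133094  292.94489312]
side [340.14324766 347.31255747]
45 [ 16   9  29  27 580] [340.13103448 351.58448276]
45 [  8  13  22  21 364] [203.57692308 292.96978022]
60 [ 16   9  29  29 647] [340.14837713 352.19165379]
60 [  8  13  22  21 381] [203.50656168 292.95538058]
75 [ 12   8  34  32 712] [339.61235955 352.82162921]
75 [  7  12  23  23 399] [203.43107769 293.0726817 ]
[204.02200645 281.2248989 ] [325.86479322 342.52850695]
[191.79381378 292.96076634] [334.38616496 359.37800958]
[202.98121415 304.7720054 ] [354.6825006  352.20600664]
[215.2314801  292.94777106] [345.68133675 335.76068807]
```

View pics/c0.png

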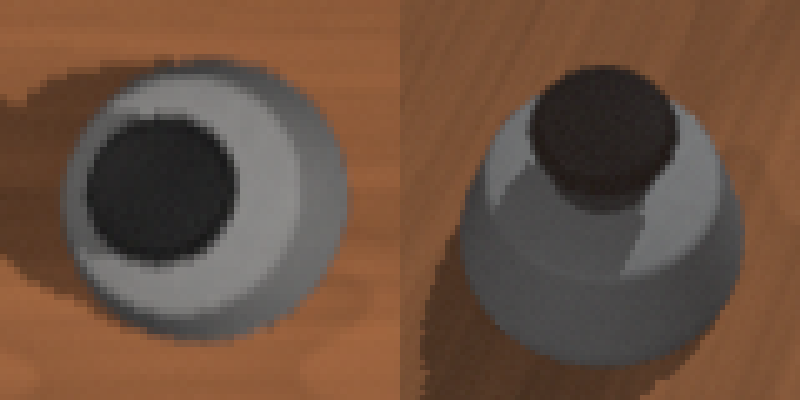

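The palm head centre agrees in both views at (482, 269). Moving above it.

Call:
{"api": "apply_moves", "payload": {
  "increments": [
    {"grip": 0,"linear": [-5,45,0],"turn": [0,0,0]},
    {"grip": 0,"linear": [-10,90,0],"turn": [0,0,0]},
    {"grip": 0,"linear": [-15,135,0],"turn": [0,0,0]},
    {"grip": 0,"linear": [-20,180,0],"turn": [0,0,0]},
    {"grip": 0,"linear": [-25,225,0],"turn": [0,0,0]},
    {"grip": 0,"linear": [-30,270,0],"turn": [0,0,0]},
    {"grip": 0,"linear": [-35,315,0],"turn": [0,0,0]},
    {"grip": 0,"linear": [-40,360,0],"turn": [0,0,0]},
    {"grip": 0,"linear": [-45,405,0],"turn": [0,0,0]},
    {"grip": 0,"linear": [-50,440,0],"turn": [0,0,0]}
  ]
}}

```text
time: 10.5
tool_pos: [0.492, 0.1889, 0.1201]
tool_rot: [3.141, 0.001, 0.083]
contact_force: [0.1, 0.1, -0.3]
opening: 0.0004
```

Call:
{"api": "apply_moves", "payload": {
  "increments": [
    {"grip": 0,"linear": [-4,30,0],"turn": [0,0,0]},
    {"grip": 0,"linear": [-8,60,0],"turn": [0,0,0]},
    {"grip": 0,"linear": [-11,82,0],"turn": [0,0,0]},
    {"grip": 0,"linear": [-11,82,-10],"turn": [0,0,0]},
    {"grip": 0,"linear": [-11,82,-30],"turn": [0,0,0]},
    {"grip": 0,"linear": [-11,82,-30],"turn": [0,0,0]},
    {"grip": 0,"linear": [-11,82,-30],"turn": [0,0,0]}
  ]
}}

```text
time: 11.2
tool_pos: [0.4817, 0.2678, 0.0905]
tool_rot: [3.141, 0.002, 0.081]
contact_force: [0.1, 0.2, 1.0]
opening: 0.0006
```

Run:
```python
from cell import *
import cv2,numpy as np
from h import *
s=observe();print(s['time'],s['tool_pos'],s['tool_rot'],s['contact_force'])
d=read_camera("side")[:,:,::-1];t=read_camera("top")[:,:,::-1]
cv2.imwrite("pics/d1.png",np.hstack([cv2.resize(d[305:405,290:390],(400,400),interpolation=0),cv2.resize(d[160:220,362:422],(400,400),interpolation=0)]))
cv2.imwrite("pics/d1t.png",cv2.resize(t[180:330,180:480],(800,400),interpolation=2))
```

```text
11.2 [0.48169678 0.26784774 0.09053424] [3.14066869e+00 1.99511464e-03 8.09908782e-02] [0.14989534 0.19569309 0.99031663]
```

View pics/d1.png

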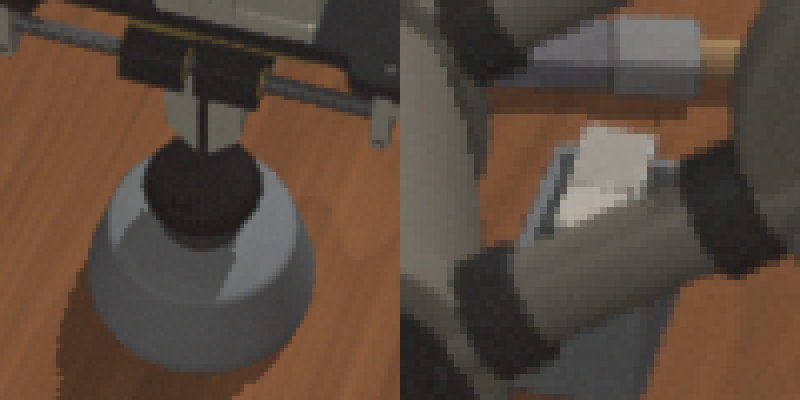

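View pics/d1t.png

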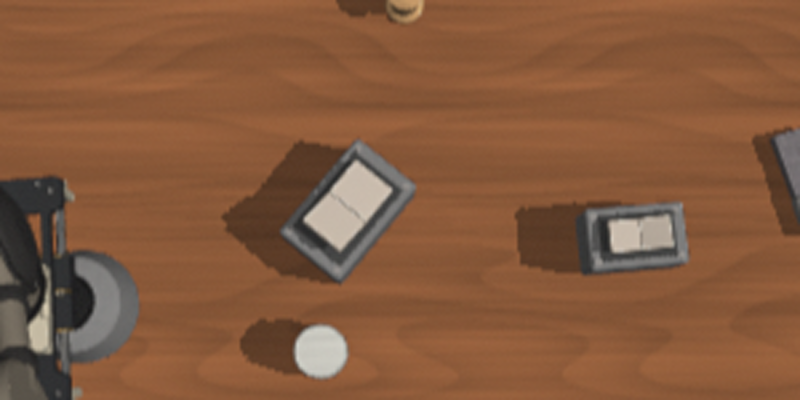

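Both rockers now show their other wing raised, and the bystanders haven't moved. The fingertips are over the palm head at (341,342). Pressing down.

Call:
{"api": "apply_moves", "payload": {
  "increments": [
    {"grip": 0,"linear": [0,0,-10],"turn": [0,0,0]},
    {"grip": 0,"linear": [0,0,-20],"turn": [0,0,0]},
    {"grip": 0,"linear": [0,0,-26],"turn": [0,0,0]},
    {"grip": 0,"linear": [0,0,-29],"turn": [0,0,0]},
    {"grip": 0,"linear": [0,0,-32],"turn": [0,0,0]},
    {"grip": 0,"linear": [0,0,-34],"turn": [0,0,0]},
    {"grip": 0,"linear": [0,0,-34],"turn": [0,0,0]}
  ]
}}

```text
time: 12.0
tool_pos: [0.4818, 0.2687, 0.0577]
tool_rot: [3.141, 0.0, 0.082]
contact_force: [-4.0, -2.2, 6.2]
opening: 0.0006
```

Call:
{"api": "apply_moves", "payload": {
  "increments": [
    {"grip": 0,"linear": [0,0,-1],"turn": [0,0,0]},
    {"grip": 0,"linear": [0,0,-2],"turn": [0,0,0]},
    {"grip": 0,"linear": [0,0,-2],"turn": [0,0,0]},
    {"grip": 0,"linear": [0,0,-2],"turn": [0,0,0]}
  ]
}}

```text
time: 12.4
tool_pos: [0.4818, 0.2688, 0.0561]
tool_rot: [3.141, 0.0, 0.082]
contact_force: [-3.8, -2.3, 7.9]
opening: 0.0007
```

Call:
{"api": "apply_moves", "payload": {
  "increments": [
    {"grip": 0,"linear": [0,0,-1],"turn": [0,0,0]},
    {"grip": 0,"linear": [0,0,-2],"turn": [0,0,0]},
    {"grip": 0,"linear": [0,0,-2],"turn": [0,0,0]},
    {"grip": 0,"linear": [0,0,-2],"turn": [0,0,0]}
  ]
}}

```text
time: 12.8
tool_pos: [0.4819, 0.2688, 0.0543]
tool_rot: [3.141, -0.0, 0.082]
contact_force: [-3.5, -2.7, 9.0]
opening: 0.0
```

Call:
{"api": "apply_moves", "payload": {
  "increments": [
    {"grip": 0,"linear": [0,0,-1],"turn": [0,0,0]},
    {"grip": 0,"linear": [0,0,-1.5],"turn": [0,0,0]},
    {"grip": 0,"linear": [0,0,-1.5],"turn": [0,0,0]},
    {"grip": 0,"linear": [0,0,-1.5],"turn": [0,0,0]}
  ]
}}

```text
time: 13.2
tool_pos: [0.482, 0.2688, 0.0539]
tool_rot: [-3.142, -0.001, 0.082]
contact_force: [-6.1, -3.4, 16.1]
opening: 0.0006
```

Run:
```python
from cell import *
import cv2,numpy as np
s=observe();print(s['time'],s['tool_pos'],s['contact_force'])
d=read_camera("side")[:,:,::-1];t=read_camera("top")[:,:,::-1]
cv2.imwrite("pics/e1.png",np.hstack([cv2.resize(d[305:405,290:390],(400,400),interpolation=0),cv2.resize(d[160:280,302:422],(400,400),interpolation=0)]))
cv2.imwrite("pics/e1t.png",t)
```

```text
13.2 [0.4819559  0.26882645 0.05385763] [-6.14716119 -3.43524712 16.14118216]
```

View pics/e1.png

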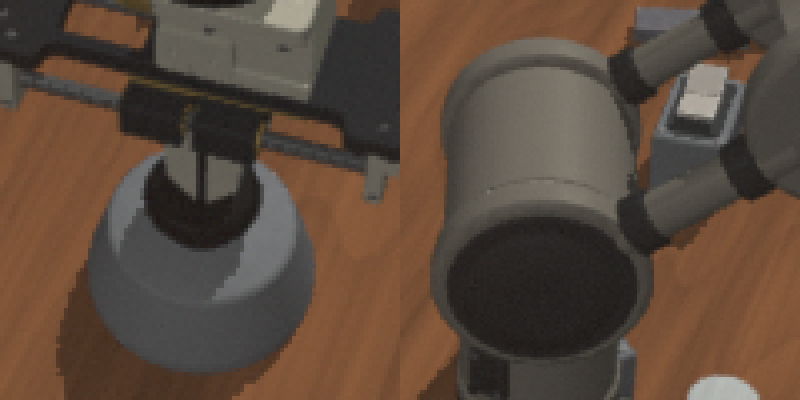

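View pics/e1t.png

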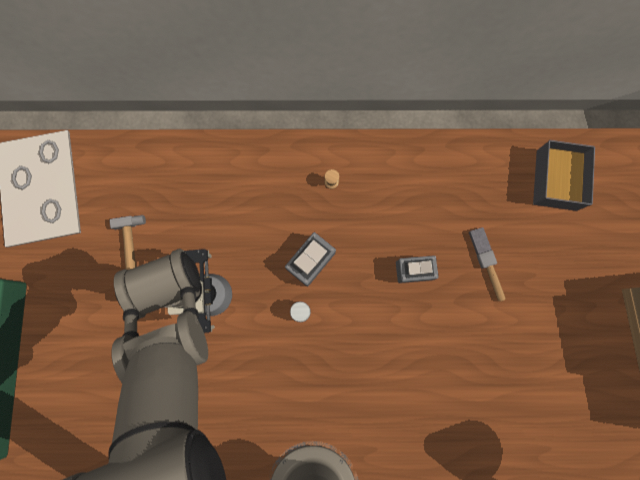

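The button is at its stop: the last 1.5 mm commanded moved it only 0.4 mm while the force rose from 9 to 16 N. The station is upright and in place, so I'm handing in.

Call:
{"api": "apply_moves", "payload": {
  "increments": [
    {"grip": 0,"linear": [0,0,0],"turn": [0,0,0]},
    {"grip": 0,"linear": [0,0,0],"turn": [0,0,0]}
  ]
}}

```text
time: 13.5
tool_pos: [0.482, 0.2688, 0.0539]
tool_rot: [3.142, -0.001, 0.082]
contact_force: [-6.7, -4.0, 16.2]
opening: 0.0001
```

```bash
python3 -c "
from cell import *
s=observe();print(s['time'],s['tool_pos'],s['contact_force']);print(hand_in())"
```

```text
13.5 [0.48195477 0.26881865 0.05386193] [-6.66133124 -4.03690468 16.16793888]
the job is handed in; nothing more can be done
None
```

I pressed the large rocker, then the small rocker, then the palm button, each to its stop. I handed the job in at 13.5 s with the closed fingers still holding the button down; hand-in gave no verdict.

- **Rockers:** each met its stop at 9–10 N. Pictures afterwards showed the opposite wing raised on both.
- **Palm button:** it is held with about 16 N vertical force, steady, with about 8 N of sideways force. The force rose sharply at the end of its travel, so I take it to be at its stop.
- **Station and bystanders:** in the last pictures the station stood upright and in place. The tin, spool and brush had not moved. The hammer's head was in place, but the arm hid most of its handle.
- **One disagreement:** with the gripper shut, the real fingertips sat about 21 mm above the reported TCP. The first press at the nominal height therefore touched nothing. I then set all the press depths by contact force and pictures.

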